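# Feel a slide-spinner rotor for play and take the play up with its nut

## Robot

A 6-joint arm with a two-finger parallel gripper is mounted at the origin on a cart in front of the work surface, level with it; the furniture and walls round the work are solid. World frame = base frame: x ahead of the robot, y to its left, z up, the work surface at z = 0. Lengths are in mm, angles in rad, forces in N, time in s.
With the tool pointing down it reaches from about 300 to 775 mm from the base axis. Payload 14.6 kg.
Tool frame: the origin (TCP) lies between the finger pads; the fingertips stand 19 mm ahead of it and the grasp point (between the pads) is the TCP; z points along the fingers, y is the line along which they close (so a half turn about z gives the same grasp; the last joint's range is limited). The gripper opens to 94 mm and grips with 3 to 60 N. Pads are 16 mm wide; open, the fingers measure 119 mm over their backs; the gripper's body (75 mm by 177 mm) begins 78 mm behind the grasp point.
Start: joints at [-1.237, 0.3, 1.521, -0, 1.321, -0.067], TCP at [214.578, -506.405, 224.446] pointing down, gripper open.
Joint ranges: [-3.03, 3.03], [-0.79, 2.21], [0.23, 2.52], [-1.04, 4.18], [0, 3.07], [-2.55, 2.55]. Speed limits (rad/s): [2.22, 2.22, 2.57, 3.14, 3.14, 3.14].

## Interface

Orientations are given as [roll, pitch, yaw] about the fixed x, y, z axes, in that order (R = Rz(yaw) Ry(pitch) Rx(roll)).
In Python, from cell import monitor, imaging, job, find_in, trace gives the robot as it stands. The module is installed in compiled form; this text tells all that it offers.
- The arm moves only by the tool arm_command, never from a script. Its argument "steps" is a list of rows, each a list of 5 numbers: the opening, from 0 (shut) to 1 (fully open), then the shift along the tool's x, y, z in mm, then the turn about the tool's z in degrees. In form: [[gripper, dx, dy, dz, turn], ...]. A call has 1 to 20 rows; each row is the pose to reach, as a shift and turn from the pose commanded when the call began, along the tool's axes at that moment; what a row does not reach only later rows make up. A row lasts 1/8 s, in which the tool goes at most 62.5 mm and 10.7 degrees, less where a joint would pass 70% of its speed; a pose out of reach is approached as far as the arm can. A call with a gripper value outside its range is refused whole. The fingers move at their own pace and stop on an object; "force" is the grip in N (left out, the last holds). Time passes only in rows, so rows that repeat a pose let the fingers close. It gives the time, the measured TCP pose, the force, the opening and the grip force at its end, in the units of the state.
- monitor.read_state(): the state, without advancing time (a new reading comes with each control period).
- imaging.camera(name): name is "scene" or "top" or "wrist"; returns a dict with "img" (420x560x3 uint8, red, green, blue), "mtx" (3x3 intrinsics, pixels), "view" (4x4, takes a point from world to camera coordinates). Camera axes: x right, y down, z forward; pixel columns grow to the right and rows downward; lengths in mm; the calibration is good to about 2 mm. A picture is of the moment at which its call begins. There is no depth.
- job.sign_off(): hands the job in; it is judged then, once.
Trained networks look in a picture, given as the dict that the camera call returned (one of the last four; its "shot" number tells which), for a name from the list of things; names that differ only in an ending like _2 or _b are one class to them, and where a whole thing is asked for, a point or a joint stands for the part that bears it (a point fixed in the world has none). Each returns a list of dicts, best first, with "p" (0 to 1); they miss things now and then, are a little off and sometimes report something else, mostly with a low value. They report only what shows in the picture. A call takes as long as a camera call.
- find_in(picture, target): "rect" ([centre column, centre row, width, height] in pixels, round what is visible of it).
- trace(picture, target): "region" (420x560 bool, what is visible of it) and "rect" ([centre column, centre row, width, height] in pixels, round what is visible of it).
The state is a dict: "clock": time; "joints": joint angles; "qd": joint speeds; "effort": joint torques, N m; "eef_pos": TCP position; "eef_rot": TCP orientation; "wrist_force": force on the tool from outside, world axes, zero at the start; "moment": the same for the moment, N m; "finger_gap": finger opening in mm; "finger_force": force on a finger pad.
Only numpy, scipy, OpenCV 4.12 (cv2) and the standard library are available. Lean on these libraries where they do the work, as an engineer would, in place of code of your own. Each camera call takes 0.05 s, during which the arm holds its last target. There are 200 camera calls.

## Task

The rotor of the slide spinner sits loose on its spindle. Feel for the play by rocking it side to side: press the end of its left arm (left as you face the control panel) gently down until it comes up against the nut, then the end of its right arm, and then turn the six-sided centre nut clockwise until the play is gone and the nut is snug, not forced. Finish by pressing again, gently but firmly enough to have rocked it before, on the left end and then on the right end to make sure that it no longer rocks, and leave the other things on the worktop where they are.

Things in the scene. Friction and masses are not known exactly. Their poses are not given: they have to be found in the camera images.
- spinner: Slide spinner (small bench centrifuge for microscope slides), fixed on the worktop, lid off: white housing 262 x 262 mm, 85 mm high, with a round open bowl (236 mm across) and a sloping grey control panel along its front. Origin: on the upright spindle's axis at worktop height; x points away from the panel, y to the left of somebody facing the panel, z up.
- rotor: Aluminium two-arm rotor, 194 mm long, 0.3 to 0.5 kg, on the spindle between a seat below and the nut above. Origin: on its axis under the hub, which rests 62 mm above the worktop; y runs along the arms to the left end, z up. Starts turned up to 0.5 rad from the machine's y axis, with a gap of 1.1 to 2.2 mm between hub and nut, in which it can rock; how much is known only by feel.
- nut: Dark steel six-sided hand nut in the middle of the rotor, 32 mm across flats, 40 mm tall, with a flange at its foot; its top is about 132 mm above the worktop. Origin: on the axis near its foot; x points to a corner of the hexagon, z up. Clockwise from above tightens it; it sinks 1.8 mm per radian, so a gripper holding it must follow. It stays where it is left.
- nut_grip (a point): Where to grip the nut: on its axis, 11 mm below its top; flats face 30, 90 and 150 degrees from the nut's x, with 23 mm of flat below. It runs free at 0.02 to 0.06 N m; once on the hub the torque climbs past 0.1 N m (read it as each small turn ends; it sags at rest) and the clamp grows by 4 to 8 N per 0.1 rad. 0.2 to 0.6 rad on from there is snug (10 to 50 N on the hub); over 70 N is forced.
- end_left (a point): Press point of the rotor's left arm (left for somebody facing the control panel), 91 mm from the axis: middle of the flat top of its outer wall (80 mm long across the arm, 12 mm thick), 92 mm above the worktop when level. A loose rotor tips here under 0.8 to 1.3 N, sinks 2 to 7 mm and stops hard as its hub meets the nut; 4 to 8 N shows this clearly, over 20 N is too much.
- end_right (a point): Press point of the rotor's right arm (right for somebody facing the control panel), 91 mm from the axis: middle of the flat top of its outer wall (80 mm long across the arm, 12 mm thick), 92 mm above the worktop when level. A loose rotor tips here under 0.8 to 1.3 N, sinks 2 to 7 mm and stops hard as its hub meets the nut; 4 to 8 N shows this clearly, over 20 N is too much.
- lid_knob (a point): Knob of the spinner's clear round lid (248 mm across, 62 mm high), which lies on the worktop to the left; leave it alone. The point is the middle of the knob, 55 mm above the worktop.
- slide_tray_mid (a point): Cream plastic slide tray, 224 x 104 x 20 mm, lying behind the lid; leave it alone. The point is its centre.
- timer_mid (a point): White bench timer with three keys, 66 x 64 x 19 mm, lying to the right of the spinner; leave it alone. The point is its centre.
- forceps_mid (a point): Steel forceps, 132 mm long, lying on the worktop right of the spinner; leave them alone. The point is their centre.

How it is judged:
By the outcome, as a careful person would: the job done as asked, in the order asked, and still so for the second after the job is handed in, with the robot touching nothing.
It also fails if it takes over 72 s, if anything falls off the work surface, if the arm or the gripper's body presses on something with over 40 N, if the wrist force passes 120 N, or if a joint passes its speed limit or range.

## Working session

There is one attempt and no reset: what is moved stays moved. The work goes in short steps, Python scripts to look and compute and a tool call to move; the robot and the scene stay as the last step left them, time stands still between calls to the robot, and variables do not carry over. Pictures are saved under pics/ and viewed, at most 10 in all, crops included, and the job is handed in when it is done.

Besides the shell and the picture viewer there is one more tool, called after "Call:" in YAML: its name, and indented under it one key for each argument. arm_command: Moves the arm, as the interface text tells. Its arguments: {"type":"object","properties":{"steps":{"type":"array","items":{"type":"array","items":{"type":"number"}}},"force":{"type":"number"}},"required":["steps"]}

```bash
mkdir -p pics
cat > h.py <<'E'
from cell import monitor, imaging, job, find_in, trace
import numpy as np, cv2
from scipy.spatial.transform import Rotation as R
def save(p,n): cv2.imwrite('pics/'+n,cv2.cvtColor(p['img'],cv2.COLOR_RGB2BGR))
def ray(p,u,v,z):
    K=np.array(p['mtx']);V=np.array(p['view']);d=V[:3,:3].T@np.linalg.inv(K)@[u,v,1];c=-V[:3,:3].T@V[:3,3]
    return c+d*(z-c[2])/d[2]
def proj(p,X):
    V=np.array(p['view']);q=np.array(p['mtx'])@(V[:3,:3]@np.array(X)+V[:3,3]);return q[:2]/q[2]
E
python3 - <<'E'
from h import *
s=monitor.read_state();print({k:np.round(v,3) for k,v in s.items()})
for cam in('top','scene'):
    p=imaging.camera(cam);save(p,cam+'1.png')
    for n,z in(('spinner',85),('rotor',92),('nut',132),('end_left',92),('end_right',92),('lid_knob',55),('timer_mid',10),('forceps_mid',5)):
        for d in find_in(p,n)[:2]:print(cam,n,round(d['p'],2),np.round(d['rect']),np.round(ray(p,d['rect'][0],d['rect'][1],z)))
E
```

```text
{'clock': np.float64(0.0), 'joints': array([-1.237,  0.3  ,  1.522,  0.   ,  1.321, -0.067]), 'qd': array([-0.001, -0.   ,  0.   , -0.001, -0.001,  0.001]), 'effort': array([ 1.0000e-03, -5.3181e+01, -3.5273e+01,  7.1000e-02,  2.4000e-02,
       -0.0000e+00]), 'eef_pos': array([ 214.51 , -506.172,  223.876]), 'eef_rot': array([-3.14 , -0.   ,  0.401]), 'wrist_force': array([-0.193,  0.142,  0.264]), 'moment': array([ 0.03 ,  0.015, -0.001]), 'finger_force': np.float64(0.0), 'finger_gap': np.float64(94.065)}
top rotor 0.57 [292. 176.  63.  59.] [581. 209.  92.]
top nut 0.64 [294. 175.  17.  16.] [576. 204. 132.]
top end_left 0.69 [293. 177.  62.  60.] [578. 206.  92.]
top end_right 0.86 [295. 176.  62.  68.] [580. 200.  92.]
top lid_knob 0.72 [225. 280.  82.  82.] [272. 406.  55.]
top timer_mid 0.67 [370. 143.  25.  25.] [705. -44.  10.]
top forceps_mid 0.3 [294. 176.  63.  59.] [596. 200.   5.]
scene spinner 0.59 [284. 207. 120.  95.] [541. 209.  85.]
scene rotor 0.93 [279. 202.  64.  29.] [562. 212.  92.]
scene nut 0.69 [278. 194.  12.  18.] [562. 217. 132.]
scene nut 0.47 [279. 202.  62.  29.] [530. 234. 132.]
scene end_left 0.95 [278. 203.  66.  29.] [561. 217.  92.]
scene end_right 0.6 [271. 310.  86.  78.] [230. 439.  92.]
scene end_right 0.56 [278. 202.  65.  32.] [565. 214.  92.]
scene lid_knob 0.55 [286. 210. 119.  97.] [552. 193.  55.]
scene timer_mid 0.6 [321. 168.  17.  15.] [699. -46.  10.]
scene forceps_mid 0.44 [334. 186.  18.   7.] [603. -36.   5.]
```

Run:
```python
import cv2,numpy as np
a=cv2.imread('pics/top1.png')[100:340,170:430];b=cv2.imread('pics/scene1.png')[120:270,190:400]
a=cv2.resize(a,None,fx=2.3,fy=2.3,interpolation=2);cv2.imwrite('pics/c1.png',a)
```

```text
(no output)
```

View pics/c1.png

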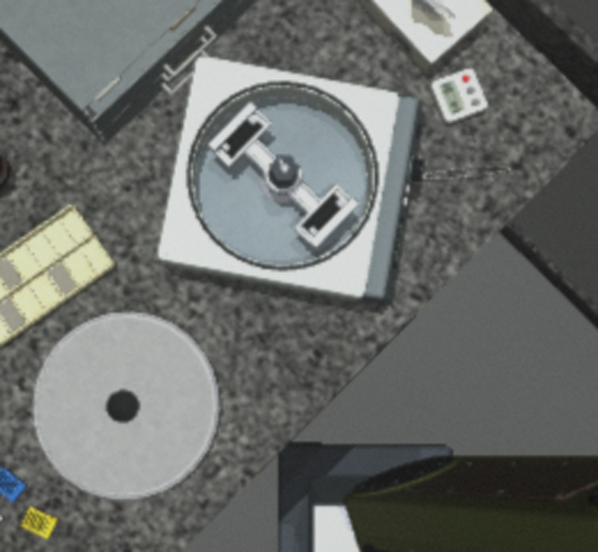

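Run:
```python
from h import *
p=imaging.camera('top')
print(np.round(p['view'],2))
for n,c,z in (('bl',(205,58),85),('fl',(160,260),85),('panelr',(400,95),85),('panell',(366,293),85),('e1',(240,135),92),('e2',(327,217),92),('nut',(284,165),132),('nutbase',(285,178),92),('tray',(40,270),20),('forc',(465,170),3),('forc',(415,178),3),('forc',(512,168),3)):
    print(n,np.round(ray(p,c[0]/2.3+170,c[1]/2.3+100,z)))
```

```text
[[ 1.00000e-02 -1.00000e+00  2.00000e-02  2.35640e+02]
 [-9.90000e-01 -1.00000e-02 -1.10000e-01  4.94100e+02]
 [ 1.10000e-01 -1.00000e-02 -9.90000e-01  1.29963e+03]
 [ 0.00000e+00  0.00000e+00  0.00000e+00  1.00000e+00]]
bl [736. 309.  85.]
fl [469. 363.  85.]
panelr [689.  52.  85.]
panell [428.  99.  85.]
e1 [631. 262.  92.]
e2 [525. 149.  92.]
nut [584. 206. 132.]
nutbase [575. 203.  92.]
tray [461. 529.  20.]
forc [606. -50.   3.]
forc [594.  19.   3.]
forc [ 609. -116.    3.]
```

Run:
```python
import cv2,numpy as np
b=cv2.imread('pics/scene1.png')[120:270,190:400]
cv2.imwrite('pics/c2.png',cv2.resize(b,None,fx=3.8,fy=3.8,interpolation=2))
```

```text
(no output)
```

View pics/c2.png

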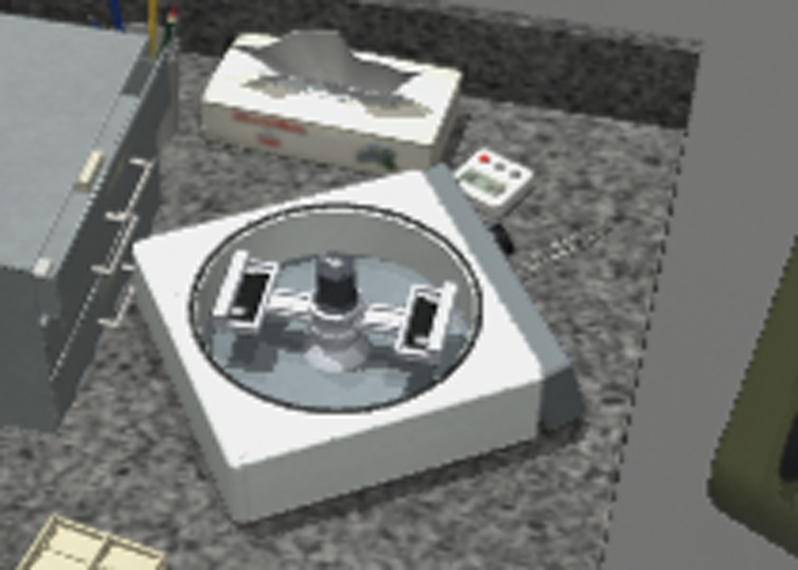

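Call:
arm_command:
  steps:
    - [0,612,-513,-96,0]
    - [0,612,-513,-96,0]
    - [0,612,-513,-96,0]
    - [0,612,-513,-96,0]
    - [0,612,-513,-96,0]
    - [0,612,-513,-96,0]
    - [0,612,-513,-96,0]
    - [0,612,-513,-96,0]
    - [0,612,-513,-96,0]
    - [0,612,-513,-96,0]
    - [0,612,-513,-96,0]
    - [0,612,-513,-96,0]
    - [0,612,-513,-96,0]
    - [0,612,-513,-96,0]
    - [0,612,-513,-96,0]
    - [0,612,-513,-96,0]
    - [0,612,-513,-96,0]

```text
clock: 3.08
eef_pos: [577.8, 203.9, 320.9]
eef_rot: [3.141, -0.001, 0.4]
wrist_force: [0.0, -0.4, -0.1]
finger_gap: 0.5
finger_force: 0.0
```

```bash
cat >> h.py <<'E'
def st():
    s=monitor.read_state()
    for k in('clock','joints','eef_pos','eef_rot','wrist_force','moment','finger_gap','finger_force'):print(k,np.round(s[k],3))
    return s
E
python3 - <<'E'
from h import *
st()
p=imaging.camera('wrist');save(p,'w1.png')
V=np.array(p['view']);print('cam',np.round(-V[:3,:3].T@V[:3,3]))
for n,z in(('rotor',92),('nut',132),('end_left',92),('end_right',92)):
    for d in trace(p,n)[:2]:print(n,round(d['p'],2),np.round(d['rect']),d['region'].sum(),np.round(ray(p,d['rect'][0],d['rect'][1],z),1))
E
```

```text
clock 3.075
joints [ 0.279  0.397  1.172 -0.     1.572  1.451]
eef_pos [577.833 203.864 320.933]
eef_rot [ 3.141e+00 -1.000e-03  4.000e-01]
wrist_force [ 0.034 -0.36  -0.097]
moment [-0.014 -0.039  0.028]
finger_gap 0.481
finger_force 0.0
cam [653. 237. 481.]
rotor 0.79 [273. 167. 139. 182.] 6953 [592.2 214.3  92. ]
rotor 0.58 [286. 160. 365. 320.] 57366 [604.3 205.   92. ]
nut 0.56 [273. 185.  39.  44.] 1273 [582.2 209.7 132. ]
end_left 0.71 [272. 168. 140. 180.] 7011 [590.4 214.8  92. ]
end_right 0.69 [269. 168. 135. 179.] 6679 [590.1 218.   92. ]
```

View pics/w1.png

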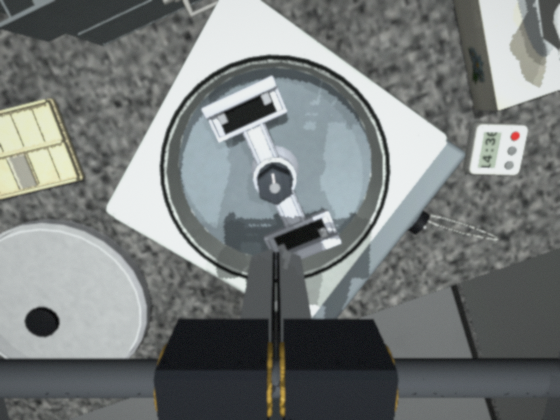

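Run:
```python
from h import *
p=imaging.camera('wrist')
a=cv2.imread('pics/w1.png')
m=[d for d in trace(p,'rotor') if d['region'].sum()<12000][0]['region']
v,u=np.nonzero(m)
P=np.array([ray(p,x,y,92)[:2] for x,y in zip(u,v)])
r=cv2.minAreaRect(P.astype(np.float32));print('rect',r)
print(np.round(cv2.boxPoints(r)))
for n,c,z in(('rim',(275,167),85),('rimL',(162,167),85),('rimR',(389,167),85),('rimT',(275,56),85),('nut',(274,183),132),('far outer',(242,92),92),('nuthub',(273,178),100)):print(n,np.round(ray(p,*c,z),1))
c=cv2.resize(a[60:280,180:380],None,fx=2.7,fy=2.7,interpolation=2)
cs,_=cv2.findContours(cv2.resize(m[60:280,180:380].astype('uint8'),None,fx=2.7,fy=2.7,interpolation=0),0,1)
cv2.drawContours(c,cs,-1,(0,0,255),1);cv2.imwrite('pics/c3.png',c)
```

```text
rect ((581.0533447265625, 208.026611328125), (193.2003936767578, 79.11953735351562), 46.44609451293945)
[[486. 165.]
 [543. 111.]
 [676. 251.]
 [619. 305.]]
rim [592.  212.6  85. ]
rimL [544.8 324.   85. ]
rimR [639.6 100.2  85. ]
rimT [693.6 255.6  85. ]
nut [584.8 210.5 132. ]
far outer [649.5 272.5  92. ]
nuthub [582.9 211.  100. ]
```

View pics/c3.png

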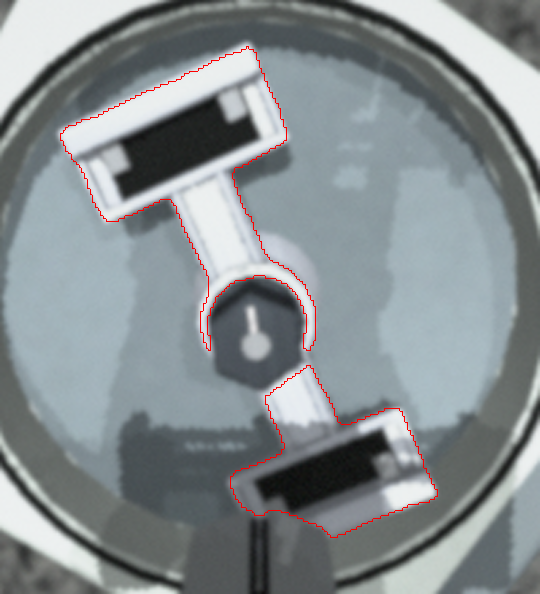

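Call:
arm_command:
  steps:
    - [0,-79,34,150,0]
    - [0,-79,34,150,0]
    - [0,-79,34,150,0]
    - [0,-79,34,190,0]
    - [0,-79,34,200,0]
    - [0,-79,34,205,0]
    - [0,-79,34,207,0]
    - [0,-79,34,207,0]
    - [0,-79,34,207,0]

```text
clock: 4.55
eef_pos: [518.7, 142.7, 114.1]
eef_rot: [3.141, -0.001, 0.401]
wrist_force: [0.0, -0.0, 0.2]
finger_gap: 0.5
finger_force: 0.0
```

Call:
arm_command:
  steps:
    - [0,0,0,1,0]
    - [0,0,0,2,0]
    - [0,0,0,3,0]
    - [0,0,0,4,0]
    - [0,0,0,4,0]
    - [0,0,0,4,0]

```text
clock: 5.3
eef_pos: [518.5, 142.6, 109.5]
eef_rot: [3.142, 0.0, 0.401]
wrist_force: [-1.0, -0.6, 1.4]
finger_gap: 0.3
finger_force: 0.8
```

Call:
arm_command:
  steps:
    - [0,0,0,0.5,0]
    - [0,0,0,1,0]
    - [0,0,0,1,0]
    - [0,0,0,1,0]

```text
clock: 5.8
eef_pos: [518.5, 142.6, 108.4]
eef_rot: [3.142, 0.0, 0.401]
wrist_force: [-1.3, -1.4, 2.0]
finger_gap: 0.3
finger_force: 0.9
```

Call:
arm_command:
  steps:
    - [0,0,0,0.5,0]
    - [0,0,0,0.5,0]
    - [0,0,0,0.5,0]

```text
clock: 6.18
eef_pos: [518.5, 142.6, 107.9]
eef_rot: [3.142, -0.0, 0.401]
wrist_force: [-1.8, -1.2, 1.6]
finger_gap: 0.5
finger_force: 0.9
```

Call:
arm_command:
  steps:
    - [0,0,0,0.5,0]
    - [0,0,0,0.5,0]
    - [0,0,0,0.5,0]

```text
clock: 6.55
eef_pos: [518.5, 142.6, 107.5]
eef_rot: [3.142, -0.0, 0.401]
wrist_force: [-0.9, -1.8, 1.7]
finger_gap: 0.7
finger_force: 0.9
```

Call:
arm_command:
  steps:
    - [0,0,0,0.5,0]
    - [0,0,0,0.5,0]
    - [0,0,0,0.5,0]

```text
clock: 6.92
eef_pos: [518.4, 142.6, 106.9]
eef_rot: [-3.142, 0.0, 0.401]
wrist_force: [-1.2, -0.9, 1.5]
finger_gap: 0.4
finger_force: 0.9
```

Call:
arm_command:
  steps:
    - [0,0,0,0.5,0]
    - [0,0,0,0.5,0]
    - [0,0,0,0.5,0]

```text
clock: 7.3
eef_pos: [518.5, 142.6, 106.4]
eef_rot: [3.142, 0.0, 0.401]
wrist_force: [-1.6, -0.6, 1.5]
finger_gap: 0.4
finger_force: 0.9
```

Call:
arm_command:
  steps:
    - [0,0,0,0.4,0]
    - [0,0,0,0.4,0]
    - [0,0,0,0.4,0]

```text
clock: 7.68
eef_pos: [518.5, 142.6, 106.1]
eef_rot: [3.142, 0.0, 0.401]
wrist_force: [-1.3, -2.1, 1.3]
finger_gap: 0.5
finger_force: 1.3
```

Call:
arm_command:
  steps:
    - [0,0,0,0.5,0]
    - [0,0,0,0.5,0]
    - [0,0,0,0.5,0]

```text
clock: 8.05
eef_pos: [518.4, 142.5, 105.6]
eef_rot: [3.142, 0.0, 0.401]
wrist_force: [-2.3, -2.3, 4.5]
finger_gap: 0.4
finger_force: 1.9
```

Call:
arm_command:
  steps:
    - [0,0,0,0.5,0]
    - [0,0,0,0.5,0]
    - [0,0,0,0.5,0]

```text
clock: 8.43
eef_pos: [518.4, 142.5, 105.1]
eef_rot: [3.142, 0.0, 0.401]
wrist_force: [-3.6, -3.4, 4.9]
finger_gap: 0.5
finger_force: 2.7
```

Call:
arm_command:
  steps:
    - [0,0,0,0.5,0]
    - [0,0,0,0.5,0]
    - [0,0,0,0.5,0]

```text
clock: 8.8
eef_pos: [518.4, 142.4, 104.7]
eef_rot: [3.141, 0.0, 0.401]
wrist_force: [-3.9, -4.2, 6.3]
finger_gap: 0.2
finger_force: 3.4
```

Call:
arm_command:
  steps:
    - [0,0,0,-10,0]
    - [0,0,0,-60,0]
    - [0,20,-9,-65,0]
    - [0,80,-36,-65,0]
    - [0,140,-61,-65,0]
    - [0,167,-73,-65,0]
    - [0,167,-73,-60,0]
    - [0,167,-73,-20,0]
    - [0,167,-73,-9,0]
    - [0,167,-73,-8,0]
    - [0,167,-73,-8,0]
    - [0,167,-73,-8,0]

```text
clock: 10.3
eef_pos: [644.1, 275.1, 114.0]
eef_rot: [3.142, -0.002, 0.401]
wrist_force: [0.1, -0.8, 0.7]
finger_gap: 0.4
finger_force: 0.0
```

Call:
arm_command:
  steps:
    - [0,0,0,1,0]
    - [0,0,0,2,0]
    - [0,0,0,3,0]
    - [0,0,0,4,0]
    - [0,0,0,5,0]
    - [0,0,0,5,0]
    - [0,0,0,5,0]

```text
clock: 11.18
eef_pos: [643.7, 275.0, 107.6]
eef_rot: [3.142, -0.0, 0.401]
wrist_force: [0.1, 0.8, 1.6]
finger_gap: 0.3
finger_force: 0.8
```

Call:
arm_command:
  steps:
    - [0,0,0,0.5,0]
    - [0,0,0,1,0]
    - [0,0,0,1,0]

```text
clock: 11.55
eef_pos: [643.7, 275.0, 106.5]
eef_rot: [-3.142, -0.0, 0.401]
wrist_force: [1.4, 1.7, 1.6]
finger_gap: 0.5
finger_force: 0.9
```

Call:
arm_command:
  steps:
    - [0,0,0,0.5,0]
    - [0,0,0,0.5,0]
    - [0,0,0,0.5,0]

```text
clock: 11.92
eef_pos: [643.8, 275.0, 106.1]
eef_rot: [-3.142, -0.0, 0.401]
wrist_force: [2.3, 1.7, 2.1]
finger_gap: 0.4
finger_force: 1.2
```

Call:
arm_command:
  steps:
    - [0,0,0,0.5,0]
    - [0,0,0,0.5,0]
    - [0,0,0,0.5,0]

```text
clock: 12.3
eef_pos: [643.8, 275.0, 105.7]
eef_rot: [-3.142, -0.0, 0.401]
wrist_force: [1.8, 1.1, 3.5]
finger_gap: 0.6
finger_force: 1.8
```

Call:
arm_command:
  steps:
    - [0,0,0,0.5,0]
    - [0,0,0,0.5,0]
    - [0,0,0,0.5,0]

```text
clock: 12.68
eef_pos: [643.9, 275.1, 105.2]
eef_rot: [-3.142, -0.001, 0.401]
wrist_force: [2.8, 3.2, 4.8]
finger_gap: 0.5
finger_force: 2.5
```

Call:
arm_command:
  steps:
    - [0,0,0,0.4,0]
    - [0,0,0,0.4,0]
    - [0,0,0,0.4,0]

```text
clock: 13.05
eef_pos: [643.9, 275.1, 105.0]
eef_rot: [-3.142, -0.001, 0.401]
wrist_force: [3.3, 4.0, 5.1]
finger_gap: 0.6
finger_force: 2.9
```

Call:
arm_command:
  steps:
    - [0,0,0,0.5,0]
    - [0,0,0,0.5,0]
    - [0,0,0,0.5,0]

```text
clock: 13.42
eef_pos: [644.0, 275.2, 104.6]
eef_rot: [-3.142, -0.001, 0.401]
wrist_force: [2.9, 3.5, 6.5]
finger_gap: 0.4
finger_force: 3.3
```

Call:
arm_command:
  steps:
    - [0,0,0,-10,0]
    - [0,0,0,-70,0]
    - [1,-40,18,-110,-10]
    - [1,-82,37,-110,-20]
    - [1,-82,37,-110,-30]
    - [1,-82,37,-110,-40]
    - [1,-82,37,-110,-50]
    - [1,-82,37,-110,-60]
    - [1,-82,37,-110,-60]
    - [1,-82,37,-110,-60]

```text
clock: 14.68
eef_pos: [582.5, 208.7, 214.0]
eef_rot: [-3.141, 0.0, 1.444]
wrist_force: [-1.7, -0.2, -0.3]
finger_gap: 76.9
finger_force: 0.0
```

Run:
```python
from h import *
st()
p=imaging.camera('wrist');save(p,'w2.png')
for n,z in(('nut',132),):
    for d in trace(p,n)[:2]:print(n,round(d['p'],2),np.round(d['rect']),d['region'].sum(),np.round(ray(p,d['rect'][0],d['rect'][1],z),1))
print(proj(p,[582,209,132]))
```

```text
clock 14.675
joints [ 0.285  0.463  1.322 -0.     1.357  0.412]
eef_pos [582.505 208.706 214.048]
eef_rot [-3.141  0.     1.444]
wrist_force [-1.701 -0.155 -0.287]
moment [-0.006 -0.079 -0.002]
finger_gap 76.941
finger_force 0.0
nut 0.97 [274. 223.  51.  64.] 2477 [581.6 212.8 132. ]
[275.5477544  228.48176946]
```

View pics/w2.png

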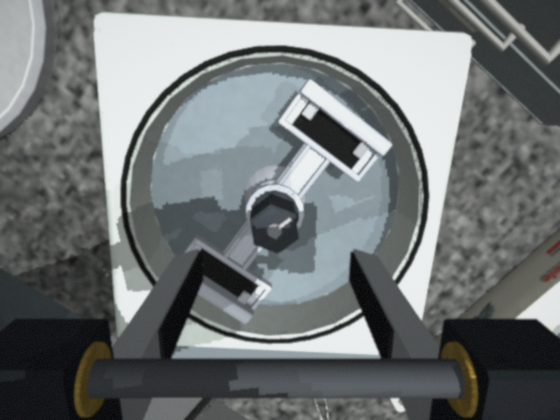

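Run:
```python
import cv2
a=cv2.imread('pics/w2.png')[175:275,225:325]
cv2.imwrite('pics/c4.png',cv2.resize(a,None,fx=6,fy=6,interpolation=2))
```

```text
(no output)
```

View pics/c4.png

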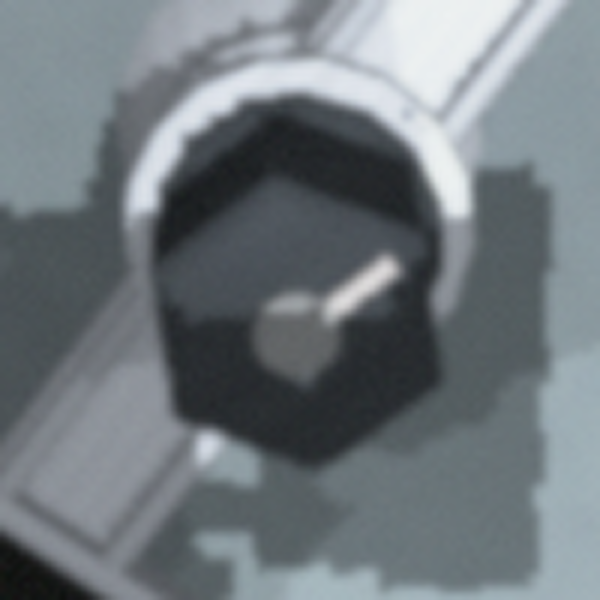

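Call:
arm_command:
  steps:
    - [1,0,0,30,-7]
    - [1,0,0,60,-7]
    - [1,0,0,80,-7]
    - [1,0,0,90,-7]
    - [1,0,0,93,-7]
    - [1,0,0,93,-7]

```text
clock: 15.52
eef_pos: [582.9, 208.9, 121.8]
eef_rot: [3.141, -0.0, 1.57]
wrist_force: [-0.3, -0.2, 0.3]
finger_gap: 93.9
finger_force: 0.0
```

Run:
```python
from h import *
st()
```

```text
clock 15.525
joints [ 0.285  0.547  1.419 -0.     1.175  0.286]
eef_pos [582.931 208.949 121.761]
eef_rot [ 3.141 -0.     1.57 ]
wrist_force [-0.293 -0.212  0.308]
moment [ 0.019 -0.098  0.023]
finger_gap 93.902
finger_force 0.0
```

Call:
arm_command:
  steps:
    - [0.3,0,0,0,0]
    - [0.3,0,0,0,0]
    - [0.3,0,0,0,0]
    - [0.3,0,0,0,0]
    - [0.3,0,0,0,0]
    - [0.3,0,0,0,0]
    - [0.3,0,0,0,0]
    - [0.3,0,0,0,0]
  force: 25

```text
clock: 16.52
eef_pos: [581.4, 209.1, 121.1]
eef_rot: [-3.138, 0.0, 1.57]
wrist_force: [-9.3, 1.4, 5.5]
finger_gap: 31.4
finger_force: 25.0
```

Run:
```python
from h import *
st()
```

```text
clock 16.525
joints [2.860e-01 5.470e-01 1.421e+00 1.000e-03 1.177e+00 2.860e-01]
eef_pos [581.438 209.149 121.086]
eef_rot [-3.138  0.     1.57 ]
wrist_force [-9.313  1.358  5.508]
moment [ 0.107  1.934 -0.097]
finger_gap 31.415
finger_force 24.986
```

Call:
arm_command:
  steps:
    - [0.3,0,-1.5,0,0]
    - [0.3,0,-1.5,0,0]
    - [0.3,0,-1.5,0.1,5]
    - [0.3,0,-1.5,0.3,10]
    - [0.3,0,-1.5,0.5,15]
    - [0.3,0,-1.5,0.6,20]
    - [0.3,0,-1.5,0.8,25]

```text
clock: 17.4
eef_pos: [582.1, 208.8, 120.5]
eef_rot: [3.139, -0.001, 1.131]
wrist_force: [7.0, 1.0, -3.3]
finger_gap: 31.8
finger_force: 25.0
```

Run:
```python
from h import *
st()
```

```text
clock 17.4
joints [ 2.850e-01  5.460e-01  1.424e+00 -1.000e-03  1.169e+00  7.260e-01]
eef_pos [582.146 208.801 120.526]
eef_rot [ 3.139e+00 -1.000e-03  1.131e+00]
wrist_force [ 7.01   1.033 -3.286]
moment [-0.008 -1.477  0.01 ]
finger_gap 31.843
finger_force 24.972
```

Call:
arm_command:
  steps:
    - [0.3,0.4,0.8,0.3,2]
    - [0.3,0.4,0.8,0.4,6]
    - [0.3,0.4,0.8,0.5,10]

```text
clock: 17.77
eef_pos: [582.6, 208.6, 120.1]
eef_rot: [3.14, -0.0, 0.958]
wrist_force: [3.8, -1.9, 0.2]
finger_gap: 32.0
finger_force: 25.0
```

```bash
cat > s.py <<'E'
from h import *
s=monitor.read_state();print(s['clock'],np.round(s['moment'],3),np.round(s['wrist_force'],1),np.round(s['eef_pos'],1),round(s['eef_rot'][2],3),round(s['joints'][5],3))
E
python3 s.py
```

```text
17.775 [-0.404 -0.859  0.052] [ 3.8 -1.9  0.2] [582.6 208.6 120.1] 0.958 0.899
```

Call:
arm_command:
  steps:
    - [0.3,0,0,0.1,3]
    - [0.3,0,0,0.2,6]

```text
clock: 18.02
eef_pos: [582.8, 208.5, 120.0]
eef_rot: [3.14, -0.001, 0.853]
wrist_force: [5.0, -2.6, 0.0]
finger_gap: 31.7
finger_force: 25.0
```

```bash
python3 s.py
```

```text
18.025 [-0.56  -1.096  0.025] [ 5.  -2.6  0. ] [582.8 208.5 120. ] 0.853 1.003
```

Call:
arm_command:
  steps:
    - [0.3,0,0,0.1,3]
    - [0.3,0,0,0.2,6]

```text
clock: 18.27
eef_pos: [583.0, 208.3, 119.8]
eef_rot: [3.14, -0.001, 0.748]
wrist_force: [6.0, -4.7, -0.4]
finger_gap: 31.7
finger_force: 25.0
```

```bash
python3 s.py
```

```text
18.275 [-0.795 -1.31   0.076] [ 6.  -4.7 -0.4] [583.  208.3 119.8] 0.748 1.107
```

Call:
arm_command:
  steps:
    - [0.3,0.2,1.2,0.1,3]
    - [0.3,0.2,1.2,0.2,6]

```text
clock: 18.52
eef_pos: [583.3, 208.0, 119.5]
eef_rot: [3.141, -0.0, 0.644]
wrist_force: [-0.1, -1.4, 1.3]
finger_gap: 31.9
finger_force: 25.0
```

```bash
python3 s.py
```

```text
18.525 [-0.228 -0.272  0.034] [-0.1 -1.4  1.3] [583.3 208.  119.5] 0.644 1.211
```

Call:
arm_command:
  steps:
    - [0.3,0,0,0.1,3]
    - [0.3,0,0,0.2,6]

```text
clock: 18.77
eef_pos: [583.4, 207.8, 119.3]
eef_rot: [3.141, -0.0, 0.539]
wrist_force: [1.5, -1.8, 2.6]
finger_gap: 31.4
finger_force: 25.0
```

```bash
python3 s.py
```

```text
18.775 [-0.539 -0.436 -0.002] [ 1.5 -1.8  2.6] [583.4 207.8 119.3] 0.539 1.315
```

Call:
arm_command:
  steps:
    - [0.3,0,0,0.1,3]
    - [0.3,0,0,0.2,6]

```text
clock: 19.02
eef_pos: [583.5, 207.6, 119.2]
eef_rot: [3.14, -0.0, 0.434]
wrist_force: [3.0, -4.9, 2.7]
finger_gap: 31.6
finger_force: 25.0
```

```bash
python3 s.py
```

```text
19.025 [-0.843 -0.428  0.057] [ 3.  -4.9  2.7] [583.5 207.6 119.2] 0.434 1.42
```

Call:
arm_command:
  steps:
    - [0.3,0,0.7,0,3]
    - [0.3,0,0.7,0,6]

```text
clock: 19.27
eef_pos: [583.6, 207.2, 119.1]
eef_rot: [3.141, -0.0, 0.33]
wrist_force: [1.5, -1.4, 1.5]
finger_gap: 31.8
finger_force: 25.0
```

```bash
python3 s.py
```

```text
19.275 [-0.413 -0.341  0.076] [ 1.5 -1.4  1.5] [583.6 207.2 119.1] 0.33 1.523
```

Call:
arm_command:
  steps:
    - [0.3,0,0,0.1,3]
    - [0.3,0,0,0.2,6]

```text
clock: 19.52
eef_pos: [583.7, 207.0, 119.0]
eef_rot: [3.141, -0.0, 0.225]
wrist_force: [1.3, -2.5, 2.0]
finger_gap: 31.9
finger_force: 25.0
```

```bash
python3 s.py
```

```text
19.525 [-0.76  -0.218  0.13 ] [ 1.3 -2.5  2. ] [583.7 207.  119. ] 0.225 1.628
```

Call:
arm_command:
  steps:
    - [0.3,0,0.3,0,3]
    - [0.3,0,0.3,0.1,6]

```text
clock: 19.77
eef_pos: [583.7, 206.8, 118.8]
eef_rot: [3.141, -0.0, 0.12]
wrist_force: [1.6, -3.5, 3.1]
finger_gap: 31.8
finger_force: 25.0
```

```bash
python3 s.py
```

```text
19.775 [-0.764 -0.108  0.181] [ 1.6 -3.5  3.1] [583.7 206.8 118.8] 0.12 1.732
```

Call:
arm_command:
  steps:
    - [0.3,0,0,0.1,3]
    - [0.3,0,0,0.1,6]

```text
clock: 20.02
eef_pos: [583.7, 206.5, 118.8]
eef_rot: [3.14, -0.001, 0.016]
wrist_force: [0.4, -5.2, 3.5]
finger_gap: 32.0
finger_force: 25.0
```

```bash
python3 s.py
```

```text
20.025 [-1.106 -0.147  0.26 ] [ 0.4 -5.2  3.5] [583.7 206.5 118.8] 0.016 1.837
```

Call:
arm_command:
  steps:
    - [0.3,0,0.5,0.1,3]
    - [0.3,0,0.5,0.1,6]
    - [0.3,0,0.5,0.1,7]

```text
clock: 20.4
eef_pos: [583.7, 206.2, 118.7]
eef_rot: [3.141, -0.001, -0.105]
wrist_force: [1.2, -5.1, 4.3]
finger_gap: 31.8
finger_force: 25.0
```

```bash
python3 s.py
```

```text
20.4 [-1.168 -0.077  0.356] [ 1.2 -5.1  4.3] [583.7 206.2 118.7] -0.105 1.957
```

Call:
arm_command:
  steps:
    - [1,0,0,0,0]
    - [1,0,0,0,0]
    - [1,0,0,0,0]
    - [1,0,0,0,0]
    - [1,0,0,-20,0]
    - [1,0,0,-80,0]
    - [0,0,0,-140,0]
    - [0,-20,0,-200,0]
    - [0,-20,0,-200,0]
    - [0,-20,0,-200,0]
    - [0,-20,0,-200,0]
    - [0,-20,0,-200,0]

```text
clock: 21.9
eef_pos: [563.5, 208.7, 317.1]
eef_rot: [3.141, 0.002, -0.105]
wrist_force: [0.5, 0.1, -0.3]
finger_gap: 35.4
finger_force: 0.0
```

Run:
```python
from h import *
st()
p=imaging.camera('wrist');save(p,'w3.png')
for d in trace(p,'rotor')+trace(p,'end_left'):
    m=d['region']
    if m.sum()>15000: continue
    v,u=np.nonzero(m);P=np.array([ray(p,x,y,92)[:2] for x,y in zip(u,v)])
    r=cv2.minAreaRect(P.astype(np.float32));print(round(d['p'],2),m.sum(),r)
```

```text
clock 21.9
joints [ 0.294  0.37   1.216 -0.     1.557  1.97 ]
eef_pos [563.538 208.727 317.141]
eef_rot [ 3.141e+00  2.000e-03 -1.050e-01]
wrist_force [ 0.453  0.135 -0.258]
moment [ 0.038  0.067 -0.038]
finger_gap 35.361
finger_force 0.0
0.8 8128 ((581.6527709960938, 207.2359161376953), (194.19631958007812, 82.87513732910156), 46.08245086669922)
0.94 7979 ((581.1754760742188, 207.16722106933594), (193.47637939453125, 80.53400421142578), 46.237518310546875)
```

View pics/w3.png

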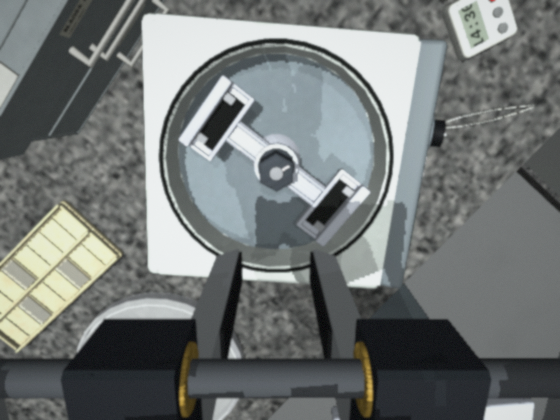

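Call:
arm_command:
  steps:
    - [0,-38,71,50,0]
    - [0,-38,71,100,0]
    - [0,-38,71,150,0]
    - [0,-38,71,190,0]
    - [0,-38,71,200,0]
    - [0,-38,71,203,0]
    - [0,-38,71,203,0]
    - [0,-38,71,203,0]

```text
clock: 23.05
eef_pos: [518.8, 142.4, 116.6]
eef_rot: [-3.141, -0.002, -0.105]
wrist_force: [0.4, 0.2, -0.4]
finger_gap: 0.2
finger_force: 0.0
```

Call:
arm_command:
  steps:
    - [0,0,0,1,0]
    - [0,0,0,2,0]
    - [0,0,0,2,0]
    - [0,0,0,2,0]

```text
clock: 23.55
eef_pos: [518.3, 142.2, 113.4]
eef_rot: [3.142, 0.0, -0.105]
wrist_force: [0.3, 0.4, -0.3]
finger_gap: 0.5
finger_force: 0.0
```

Call:
arm_command:
  steps:
    - [0,0,0,0.5,0]
    - [0,0,0,1,0]
    - [0,0,0,1,0]

```text
clock: 23.92
eef_pos: [518.2, 142.2, 112.3]
eef_rot: [3.142, 0.0, -0.105]
wrist_force: [-0.4, 0.6, 0.2]
finger_gap: 0.6
finger_force: 0.0
```

Call:
arm_command:
  steps:
    - [0,0,0,0.5,0]
    - [0,0,0,1,0]
    - [0,0,0,1,0]
    - [0,0,0,1,0]

```text
clock: 24.42
eef_pos: [518.2, 142.3, 111.3]
eef_rot: [3.142, 0.0, -0.105]
wrist_force: [0.5, -0.1, 1.1]
finger_gap: 0.3
finger_force: 0.0
```

Call:
arm_command:
  steps:
    - [0,0,0,0.5,0]
    - [0,0,0,0.5,0]
    - [0,0,0,0.5,0]

```text
clock: 24.8
eef_pos: [518.2, 142.2, 110.8]
eef_rot: [-3.142, 0.0, -0.105]
wrist_force: [0.7, -0.5, -0.3]
finger_gap: 0.4
finger_force: 0.1
```

Call:
arm_command:
  steps:
    - [0,0,0,0.3,0]
    - [0,0,0,0.3,0]
    - [0,0,0,0.3,0]

```text
clock: 25.18
eef_pos: [518.3, 142.2, 110.6]
eef_rot: [3.142, -0.0, -0.105]
wrist_force: [-1.6, -1.4, 1.9]
finger_gap: 0.5
finger_force: 1.2
```

Call:
arm_command:
  steps:
    - [0,0,0,0.5,0]
    - [0,0,0,0.5,0]
    - [0,0,0,0.5,0]

```text
clock: 25.55
eef_pos: [518.3, 142.1, 110.3]
eef_rot: [3.141, -0.0, -0.105]
wrist_force: [-2.3, -2.0, 5.3]
finger_gap: 0.3
finger_force: 2.7
```

Call:
arm_command:
  steps:
    - [0,0,0,0.4,0]
    - [0,0,0,0.4,0]
    - [0,0,0,0.4,0]

```text
clock: 25.92
eef_pos: [518.3, 142.1, 110.0]
eef_rot: [3.141, -0.0, -0.105]
wrist_force: [-2.7, -2.5, 6.6]
finger_gap: 0.7
finger_force: 3.7
```

Call:
arm_command:
  steps:
    - [0,0,0,-10,0]
    - [0,0,0,-60,0]
    - [0,20,-26,-60,0]
    - [0,60,-78,-60,0]
    - [0,100,-130,-60,0]
    - [0,111,-144,-60,0]
    - [0,111,-144,-50,0]
    - [0,111,-144,-15,0]
    - [0,111,-144,-5,0]
    - [0,111,-144,-4,0]
    - [0,111,-144,-4,0]
    - [0,111,-144,-4,0]

```text
clock: 27.42
eef_pos: [644.1, 273.8, 114.9]
eef_rot: [-3.141, -0.001, -0.105]
wrist_force: [0.2, -0.4, 0.0]
finger_gap: 0.1
finger_force: 0.0
```

Call:
arm_command:
  steps:
    - [0,0,0,1,0]
    - [0,0,0,2,0]
    - [0,0,0,2.5,0]
    - [0,0,0,2.5,0]
    - [0,0,0,2.5,0]

```text
clock: 28.05
eef_pos: [643.8, 273.8, 111.2]
eef_rot: [-3.142, 0.0, -0.105]
wrist_force: [-0.3, 0.2, 0.1]
finger_gap: 0.4
finger_force: 0.1
```

Call:
arm_command:
  steps:
    - [0,0,0,0.5,0]
    - [0,0,0,0.5,0]
    - [0,0,0,0.5,0]

```text
clock: 28.42
eef_pos: [643.9, 273.8, 110.8]
eef_rot: [-3.141, -0.0, -0.105]
wrist_force: [-0.3, -0.4, 2.7]
finger_gap: -0.1
finger_force: 1.3
```

Call:
arm_command:
  steps:
    - [0,0,0,0.4,0]
    - [0,0,0,0.4,0]
    - [0,0,0,0.4,0]

```text
clock: 28.8
eef_pos: [643.9, 273.8, 110.5]
eef_rot: [-3.141, -0.0, -0.105]
wrist_force: [-0.2, 0.5, 5.5]
finger_gap: 0.2
finger_force: 2.6
```

One more touch, then retreat.

Call:
arm_command:
  steps:
    - [0,0,0,0.3,0]
    - [0,0,0,0.3,0]
    - [0,0,0,0.3,0]

```text
clock: 29.18
eef_pos: [643.9, 273.9, 110.4]
eef_rot: [-3.141, -0.001, -0.105]
wrist_force: [-0.4, -0.1, 6.5]
finger_gap: 0.6
finger_force: 3.0
```

Call:
arm_command:
  steps:
    - [0,0,0,-10,0]
    - [0,0,0,-60,0]
    - [0,0,0,-120,0]
    - [0,0,0,-180,0]
    - [0,0,0,-180,0]
    - [0,0,0,-180,0]
    - [0,0,0,-180,0]

```text
clock: 30.05
eef_pos: [643.5, 273.6, 288.0]
eef_rot: [3.14, 0.003, -0.105]
wrist_force: [-0.7, 0.6, -0.9]
finger_gap: 0.4
finger_force: 0.0
```

Run:
```python
from h import *
s=monitor.read_state();print(s['clock'],s['eef_pos'],s['wrist_force'])
print(job.sign_off())
```

```text
30.05 [643.48027679 273.61177143 288.03260888] [-0.71069174  0.61925976 -0.89835291]
the job is handed in; nothing more can be done
None
```

The job is handed in at about 30 s: both ends rocked about 5 to 6 mm before tightening, the nut was turned clockwise about 1.67 rad to about 0.36 N m (roughly 0.4 rad past hub contact), and both ends then held level under 6.5 N. The rotor sat about 1 rad from the machine's y axis, not the stated 0.5 or less, so I took the end nearer the machine's left as the left arm.

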